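# Bolt the vaccine case

## Task

Bolt the grey vaccine case shut: push the stud on the slotted locking disc round until the disc's slot lines up with the steel bolt, then push the bolt by its upright plate through the disc and into the keeper until it is fully home. Push with the fingertips, lift nothing, and leave the vials, swabs and other things where they are.

Things in the scene. Friction and masses are not known exactly. Their poses are not given: they have to be found in the camera images.
- case: Low grey steel case, 220 (x) x 300 (y) x 70 mm high, fixed, flat lid. Origin: centre of its underside; z up; -x is its front with a black handle. On the lid (z 70 mm) a bolt lock runs along its y axis at x = 0: the bolt is pushed toward +y, through the locking disc at y 60 mm, into the keeper.
- channel_end (a point): Rear (tail) end of the bolt's U channel, on its floor: case x 0, y -138, z 79 mm. The channel runs from here to y 26 mm, is 23 mm wide, its walls rise to z 85 mm. Two strap bridges cross it at y -25..-10 and 11..26 mm, tops at z 95.5 mm.
- keeper (a point): Top centre of the keeper, the bridge beyond the disc that takes the bolt's nose: case y 94 to 120 mm, 26 mm wide (feet 50 mm), top at z 95.5 mm.
- disc_centre (a point): Point on the locking disc's axis (case x 0, y 60 mm) at its top face, 97 mm over the worktop. The disc has radius 28 mm and a straight slot right across through its axis, 16 mm wide, 20 mm deep, its mouths slightly flared, square to the disc's ear.
- lock_disc (a joint): Angle of the locking disc, rad, counter-clockwise from above. 0: slot in line with the bolt, ear and stud point to the case's front (-x). Negative, as at the start (-1.4 to -0.5): stud swung toward the case's +y. Range -2.2 to 1.0; light friction (about 1 N at the stud), stays where left. The bolt enters within about 0.15 rad of 0.
- disc_stud (a point): Top centre of the upright finger stud, a dark pin 11 mm thick, 26 mm tall (z 101 to 127 mm over the worktop), on the disc's ear, 38 mm from the disc's axis; turns with the disc. The ear, 4 mm thick and 14 mm wide, passes over bridges and keeper.
- bolt: Loose steel bolt, 11 wide, 10 high, 150 mm long, 0.2 kg, in its channel under the bridges, about 2 mm play; tapered nose. Origin: underside, below its push plate's back face; y runs to the nose, z up. Origin starts near case y -127 mm; home it is at y -33 (z 79), the push plate against the rear bridge. Slides with 1 to 2 N.
- bolt_plate (a point): Middle of the back face (to be pushed toward +y) of the upright push plate on the bolt's tail: 30 mm wide, 8 mm thick, from 10 to 36 mm above the bolt's underside (89 to 115 mm over the worktop).
- vial_a: Glass vial, 22 mm thick, 47 mm tall, standing on the lid behind the disc (case's +x side). Origin: centre of its underside. Leave alone.
- vial_b: Glass vial, 22 mm thick, 47 mm tall, standing on the front part of the lid beside the bolt's tail. Origin: centre of its underside. Leave alone.
- swabs: Banded stack of swab sachets, 50 x 50 x 9 mm, lying on the back part of the lid. Origin: centre of its underside. Leave alone.
- syringe: Syringe, 24 x 164 x 14 mm, lying on the worktop to the right. Origin: centre of its underside. Leave alone.
- vial_c: Glass vial, 22 mm thick, 47 mm tall, standing on the worktop to the right. Origin: centre of its underside. Leave alone.
- pen: Felt pen, 12 x 128 x 11 mm, lying on the worktop to the left. Origin: centre of its underside. Leave alone.
- tape: Roll of parcel tape, 94 x 92 x 48 mm, on the worktop to the left. Origin: centre of its underside. Leave alone.

How it is judged:
By the outcome, as a careful person would: the job done as asked, in the order asked, and still so for the second after the job is handed in, with the robot touching nothing.
It also fails if it takes over 48 s, if anything falls off the work surface, if the arm or the gripper's body presses on something with over 40 N, if the wrist force passes 120 N, or if a joint passes its speed limit or range.

## Robot

A 6-joint arm with a two-finger parallel gripper is mounted at the origin on the work surface; the furniture and walls round the work are solid. World frame = base frame: x ahead of the robot, y to its left, z up, the work surface at z = 0. Lengths are in mm, angles in rad, forces in N, time in s.
With the tool pointing down it reaches from about 350 to 725 mm from the base axis. Payload 4.3 kg.
Tool frame: the origin (TCP) lies midway between the tips of the shut fingers; the grasp point (between the pads) lies 19 mm behind it (env.grasp_offset is the distance from the TCP to the grasp point, in mm); z points along the fingers, y is the direction in which the jaws open and shut (so a half turn about z gives the same grasp; the last joint's range is limited). The gripper opens to 85 mm and grips with 20 to 120 N. Pads are 22 mm wide; open, the fingers measure 114 mm over their backs; the gripper's body (76 mm by 85 mm) begins 54 mm behind the grasp point. The pads swing forward as they close: fully open they stand 13 mm farther back than shut.
Start: joints at [1.21, 0.377, 0.081, 1.274, 0, 1.46], TCP at [142.708, 557.047, 231.329] pointing down, gripper open.
Joint ranges: [-2.72, 2.72], [-0.84, 1.66], [-1.02, 1.22], [-1.77, 2.12], [-1.37, 1.28], [-3.14, 3.14]. Speed limits (rad/s): [2.57, 2.57, 3.14, 3.14, 3.14, 3.14].

## Interface

Orientations are given as a unit quaternion [x, y, z, w].
In Python, from workcell import env gives the robot as it stands.
- The arm moves only by the tool jog_arm, never from a script. Its arguments are lists of equal length, an entry for each row: "dp": the shift along the tool's x, y, z in mm, a list of three; "dr": the turn, a rotation vector about the tool's x, y, z in degrees, a list of three. In form: {"dp": [[x, y, z], ...], "dr": [[rx, ry, rz], ...]}. A call has 1 to 10 rows; each row is the pose to reach, as a shift and turn from the pose commanded when the call began, along the tool's axes at that moment; what a row does not reach only later rows make up. A row lasts 1/12 s, in which the tool goes at most 41.7 mm and 7.16 degrees, less where a joint would pass 70% of its speed; a pose out of reach is approached as far as the arm can. A call with a gripper value outside its range is refused whole. "jaw" is the opening, from 0 (shut) to 1 (fully open), set as the call begins (left out, the last holds). The fingers move at their own pace and stop on an object; "squeeze" is the grip in N (left out, the last holds). Time passes only in rows, so rows that repeat a pose let the fingers close. It gives the time, the measured TCP pose, the force and the opening at its end, in the units of the state.
- env.state(): the state, without advancing time (a new reading comes with each control period).
- env.camera(name): name is "side" or "top" or "wrist"; returns the picture (400x640x3 uint8, red, green, blue); there is no depth.
- env.camera_params(name): a dict with "K" (3x3 intrinsics, pixels), "k1" (the pictures are not rectified: a ray, as slopes to the right and down, at radius r is drawn at 1 + k1 r^2 times it, then the intrinsics apply), "T" (4x4, takes a point from camera to world coordinates). Camera axes: x right, y down, z forward; pixel columns grow to the right and rows downward; lengths in mm; the calibration is good to about 2 mm. A picture is of the moment at which its call begins: read the wrist's pose just before it. camera_params takes no time and is no camera call; for the wrist camera it gives the pose at the moment of the call.
- env.job_done(): hands the job in, once; it reports no verdict.
The state is a dict: "clock": time; "qpos": joint angles; "qd": joint speeds; "joint_efforts": joint torques, N m; "ee_pos": TCP position; "orientation": TCP orientation; "contact_force": force on the tool from outside, world axes, zero at the start; "wrist_torque": the same for the moment, N m; "grip_width": finger opening in mm.
Only numpy, scipy, OpenCV 4.12 (cv2) and the standard library are available. Lean on these libraries where they do the work, as an engineer would, in place of code of your own. Each camera call takes 0.05 s, during which the arm holds its last target. There are 200 camera calls.

## Working session

There is one attempt and no reset: what is moved stays moved. The work goes in short steps, Python scripts to look and compute and a tool call to move; the robot and the scene stay as the last step left them, time stands still between calls to the robot, and variables do not carry over. Pictures are saved under pics/ and viewed, on a budget of 10 in all, crops included, one or two more only if the job needs it, and the job is handed in when it is done.

Besides the shell and the picture viewer there is one more tool, called after "Call:" as name(argument=value, ...) on one line, values as JSON. jog_arm: Moves the arm, as the interface text tells. Its arguments: {"type":"object","properties":{"dp":{"type":"array"},"dr":{"type":"array"},"jaw":{"type":"number"},"squeeze":{"type":"number"}},"required":["dp","dr"]}

```bash
mkdir -p pics
cat > h.py <<'E'
import numpy as np, cv2
from workcell import env
from scipy.spatial.transform import Rotation as R
def ray(P,uv):
    K=P["K"];k=P["k1"];K=np.array(K);T=np.array(P["T"])
    d=np.array([(uv[0]-K[0,2])/K[0,0],(uv[1]-K[1,2])/K[1,1]]);s=d.copy()
    for _ in range(30): s=d/(1+k*(s@s))
    return T[:3,3],T[:3,:3]@np.array([s[0],s[1],1])
def atz(P,uv,z):
    o,d=ray(P,uv);return o+d*(z-o[2])/d[2]
def proj(P,X):
    T=np.array(P["T"]);c=T[:3,:3].T@(np.array(X,float)-T[:3,3]);s=c[:2]/c[2]
    s=s*(1+P["k1"]*(s@s));K=np.array(P["K"]);return K[0,0]*s[0]+K[0,2],K[1,1]*s[1]+K[1,2]
def snap(n,f):
    im=env.camera(n)[:,:,::-1].copy();cv2.imwrite("pics/"+f+".png",im);return im
E
python3 - <<'E'
from h import *
s=env.state();print(s)
a=snap("top","top0");b=snap("side","side0")
for n in("top","side"):print(env.camera_params(n))
E
```

```text
{'clock': 0.0, 'qpos': array([ 1.20970696e+00,  3.78087592e-01,  7.96542462e-02,  1.27436388e+00,
       -8.17977938e-06,  1.46050353e+00]), 'qd': array([ 0.00022522, -0.00036223, -0.00149582, -0.0011105 , -0.00268817,
        0.00043198]), 'joint_efforts': array([ 2.35383050e-05, -4.63609707e+01,  2.69872516e+01,  2.09524250e-02,
       -3.91852500e-04,  2.89654231e-06]), 'ee_pos': array([142.4705167 , 556.42227832, 230.35781623]), 'orientation': array([ 1.25069834e-01,  9.92147436e-01, -9.73746835e-04, -2.29643535e-04]), 'contact_force': array([-0.26847388,  0.1558767 , -0.16378798]), 'wrist_torque': array([-0.01001903, -0.02645711,  0.02459089]), 'grip_width': 85.58001136266539}
{'K': array([[388.51504472,   0.        , 317.34495356],
       [  0.        , 388.51504472, 207.22123294],
       [  0.        ,   0.        ,   1.        ]]), 'k1': -0.04719528987296049, 'T': array([[ 7.96844379e-03, -9.96120212e-01,  8.76414675e-02,
         4.67308859e+02],
       [-9.99563795e-01, -1.04270810e-02, -2.76314205e-02,
         2.42633407e-01],
       [ 2.84380612e-02, -8.73830585e-02, -9.95768787e-01,
         1.34276303e+03],
       [ 0.00000000e+00,  0.00000000e+00,  0.00000000e+00,
         1.00000000e+00]])}
{'K': array([[468.79071945,   0.        , 316.58805229],
       [  0.        , 468.79071945, 201.87135403],
       [  0.        ,   0.        ,   1.        ]]), 'k1': 0.012553025132414216, 'T': array([[ 9.99815971e-01,  1.25199049e-02, -1.45353605e-02,
         6.08390760e+02],
       [ 1.90539368e-02, -5.60011140e-01,  8.28265942e-01,
        -1.14888978e+03],
       [ 2.22984707e-03, -8.28390473e-01, -5.60146635e-01,
         8.68978084e+02],
       [ 0.00000000e+00,  0.00000000e+00,  0.00000000e+00,
         1.00000000e+00]])}
```

View pics/top0.png

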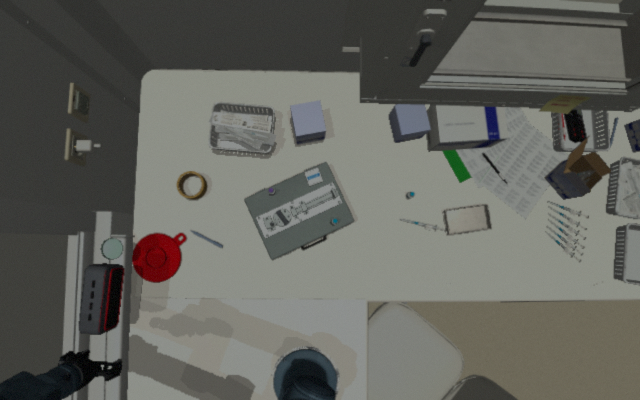

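View pics/side0.png

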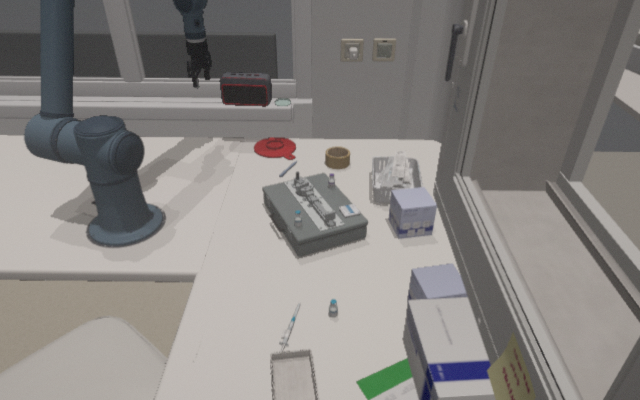

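The top view shows the case at about (300,210), with its handle at (315,242) facing the robot. The bolt lock runs from (340,195) down to (260,225). I'll enlarge both views.

Run:
```python
import cv2
a=cv2.imread("pics/top0.png")[155:265,238:362];b=cv2.imread("pics/side0.png")[165:255,255:375]
cv2.imwrite("pics/topc.png",cv2.resize(a,None,fx=6,fy=5.4,interpolation=2) if 0 else cv2.resize(a,None,fx=5,fy=5,interpolation=2))
cv2.imwrite("pics/sidec.png",cv2.resize(b,None,fx=6,fy=6,interpolation=2))
```

```text
(no output)
```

View pics/topc.png

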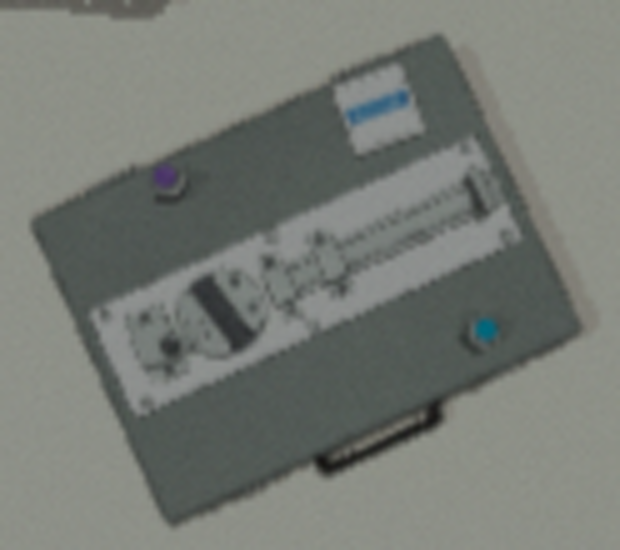

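View pics/sidec.png

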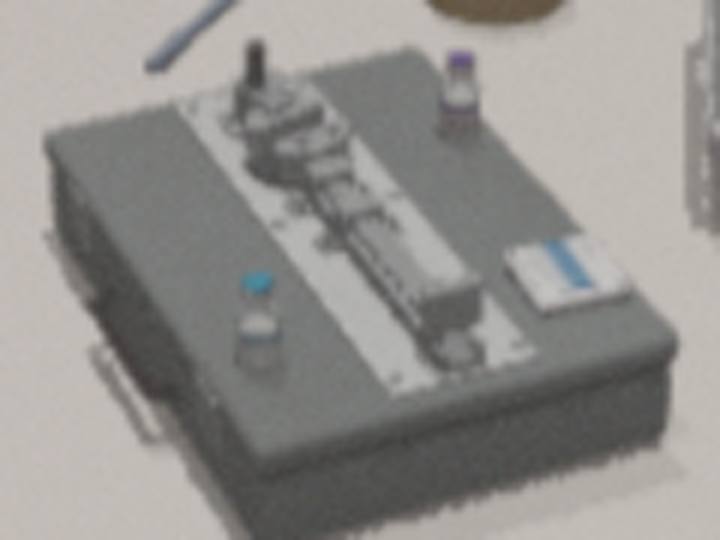

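```bash
cat >> h.py <<'E'
def fit(P,px,loc):  # case pose (x,y,yaw)
    from scipy.optimize import least_squares
    def w(p,l): c,s=np.cos(p[2]),np.sin(p[2]);return np.array([p[0]+c*l[0]-s*l[1],p[1]+s*l[0]+c*l[1],l[2]])
    f=lambda p:np.concatenate([np.array(proj(P,w(p,l)))-u for u,l in zip(px,loc)])
    r=least_squares(f,[500,50,0]);return r.x,r.fun,w
E
python3 - <<'E'
from h import *
P=env.camera_params("top");t=lambda u,v:np.array([238+(u+.5)/5-.5,155+(v+.5)/5-.5])
p,res,w=fit(P,[t(33,220),t(440,36),t(582,330),t(170,525)],[(110,150,70),(110,-150,70),(-110,-150,70),(-110,150,70)])
print(p,res)
S=env.camera_params("side");q=lambda u,v:np.array([255+(u+.5)/6-.5,165+(v+.5)/6-.5])
p2,res2,w=fit(S,[q(412,48),q(676,340),q(258,465),q(46,135)],[(110,150,70),(110,-150,70),(-110,-150,70),(-110,150,70)])
print(p2,res2)
def loc(X,p):
    c,s=np.cos(p[2]),np.sin(p[2]);d=X[:2]-p[:2];return np.array([c*d[0]+s*d[1],-s*d[0]+c*d[1]])
for n,uv,z in(("stud",(170,345),127),("disc",(220,314),97),("plate",(480,195),115),("va",(166,178),117),("vb",(486,330),117),("slotA",(203,285),97),("slotB",(242,347),97)):
    X=atz(P,t(*uv),z);print(n,X,loc(X,p))
for n,uv,z in(("stud",(257,44),127),("va",(460,60),117),("vb",(257,283),117),("plateL",(420,298),115),("plateR",(480,278),115)):
    X=atz(S,q(*uv),z);print("s",n,X,loc(X,p2))
print(env.camera_params("wrist")["T"])
E
```

```text
[5.70095628e+02 2.49976952e+01 4.45756246e-01] [-0.70732614  0.16210135  0.47563274 -0.77724314  0.51210241  0.27441313
 -0.26193142  0.29510114]
[5.73529257e+02 2.36880856e+01 4.45404968e-01] [ 0.45208148  0.28385815  0.9313015   0.18949121 -0.36965248 -0.77764415
 -1.02968396  0.18489572]
stud [521.47433373 109.00044169 127.        ] [-7.65328446 96.75700952]
disc [542.99906645  80.04074669  97.        ] [-0.7175368  61.34693386]
plate [619.49661558 -85.31234691 115.        ] [  -2.98534633 -120.82984189]
va [627.84717347 114.36246298 117.        ] [90.63710373 55.73345658]
vb [533.28779868 -89.34595232 117.        ] [-82.509308   -87.30120331]
slotA [561.53170619  91.23190297  97.        ] [20.8291428  63.45437608]
slotB [521.97447513  65.64159477  97.        ] [-25.89576299  57.41934659]
s stud [526.16445408 113.70417351 127.        ] [ -3.96268128 101.63964673]
s va [631.90319619 116.68717474 117.        ] [92.74494135 58.77689363]
s vb [536.59171519 -87.11932203 117.        ] [-81.07219853 -84.08306725]
s plateL [612.07914233 -94.57922082 115.        ] [ -16.16350514 -123.33689851]
s plateR [639.91514824 -77.96727033 115.        ] [  16.11353275 -120.33807386]
[[ 2.47791577e-01  9.20536406e-01  3.02013344e-01  6.34232959e+01]
 [ 9.68811846e-01 -2.34891623e-01 -7.89273887e-02  5.76947639e+02]
 [-1.71513015e-03  3.12151647e-01 -9.50030740e-01  3.74110784e+02]
 [ 0.00000000e+00  0.00000000e+00  0.00000000e+00  1.00000000e+00]]
```

```bash
cat >> h.py <<'E'
C=np.array([571.5,24.5]);YAW=.4455
def c2w(x,y,C=None,yaw=None):
    C_=globals()['C'] if C is None else C;a=YAW if yaw is None else yaw
    return C_+np.array([np.cos(a)*x-np.sin(a)*y,np.sin(a)*x+np.cos(a)*y])
def go(xyz,yaw):  # shift/turn in present tool axes to reach TCP xyz, tool pointing down, tool y at yaw deg
    s=env.state();Q=R.from_quat(s["orientation"]);a=np.radians(yaw)
    y=np.array([np.cos(a),np.sin(a),0]);z=np.array([0,0,-1.]);x=np.cross(y,z)
    T=R.from_matrix(np.array([x,y,z]).T)
    print("dp",np.round(Q.inv().apply(np.array(xyz)-s["ee_pos"]),1),"dr",np.round((Q.inv()*T).as_rotvec(degrees=True),2))
E
python3 - <<'E'
from h import *
print(c2w(0,60));go([*c2w(0,60),215],34)
E
```

```text
[545.64545209  78.64371942]
dp [-509.1 -362.8   16. ] dr [-1.000e-01  3.000e-02  4.163e+01]
```

Call:
jog_arm(dp=[[-509, -363, 15], [-509, -363, 15], [-509, -363, 15], [-509, -363, 15], [-509, -363, 15], [-509, -363, 15], [-509, -363, 15], [-509, -363, 15], [-509, -363, 15], [-509, -363, 15]], dr=[[0, 0, 41.6], [0, 0, 41.6], [0, 0, 41.6], [0, 0, 41.6], [0, 0, 41.6], [0, 0, 41.6], [0, 0, 41.6], [0, 0, 41.6], [0, 0, 41.6], [0, 0, 41.6]], jaw=0.4)

```text
clock: 0.93
ee_pos: [411.8, 236.7, 221.0]
orientation: [0.469, 0.883, -0.0, -0.0]
contact_force: [0.7, 0.4, 0.1]
grip_width: 34.3
```

Run:
```python
from h import *
s=env.state();print(s["clock"],s["ee_pos"],s["contact_force"],s["qpos"],s["grip_width"]);go([*c2w(0,60),215],34)
```

```text
0.9333 [411.78436745 236.68092519 221.03587209] [0.69816947 0.40259737 0.09988421] [ 3.87864543e-01  1.79130080e-01 -2.14047818e-01  1.17803789e+00
  1.86724491e-04  1.36466956e+00] 34.28295234573687
dp [-205.9   22.5    6. ] dr [-0.02 -0.02  0.03]
```

Call:
jog_arm(dp=[[-41, 4.5, 6], [-82, 9, 6], [-123, 13.5, 6], [-164, 18, 6], [-206, 22.5, 6], [-206, 22.5, 6], [-206, 22.5, 6]], dr=[[0, 0, 0], [0, 0, 0], [0, 0, 0], [0, 0, 0], [0, 0, 0], [0, 0, 0], [0, 0, 0]])

```text
clock: 1.52
ee_pos: [546.0, 78.5, 214.4]
orientation: [0.471, 0.882, -0.0, -0.001]
contact_force: [-0.4, -0.4, -1.4]
grip_width: 34.0
```

Run:
```python
from h import *
P=env.camera_params("wrist");im=snap("wrist","w1");s=env.state();print(s["ee_pos"],P)
for l in((0,60,97),(0,94,95.5),(-6,98,127),(0,26,95.5),(0,120,95.5)):print(l,proj(P,[*c2w(*l[:2]),l[2]]))
```

```text
[544.90082645  79.87573874 214.5571115 ] {'K': array([[354.3897699 ,   0.        , 317.75578539],
       [  0.        , 354.3897699 , 199.01400894],
       [  0.        ,   0.        ,   1.        ]]), 'k1': -0.05532594805832563, 'T': array([[ 8.30713570e-01,  5.29259626e-01,  1.72624488e-01,
         5.00110759e+02],
       [ 5.56698919e-01, -7.89135196e-01, -2.59522555e-01,
         1.45591891e+02],
       [-1.13075098e-03,  3.11688774e-01, -9.50183577e-01,
         3.58119631e+02],
       [ 0.00000000e+00,  0.00000000e+00,  0.00000000e+00,
         1.00000000e+00]])}
(0, 60, 97) (np.float64(318.85982142487063), np.float64(193.23537151166252))
(0, 94, 95.5) (np.float64(325.47506241670925), np.float64(149.5996054379053))
(-6, 98, 127) (np.float64(318.31492123629357), np.float64(150.88037612824013))
(0, 26, 95.5) (np.float64(312.71905045389605), np.float64(232.5908549697764))
(0, 120, 95.5) (np.float64(330.8749677782114), np.float64(114.46602519041316))
```

View pics/w1.png

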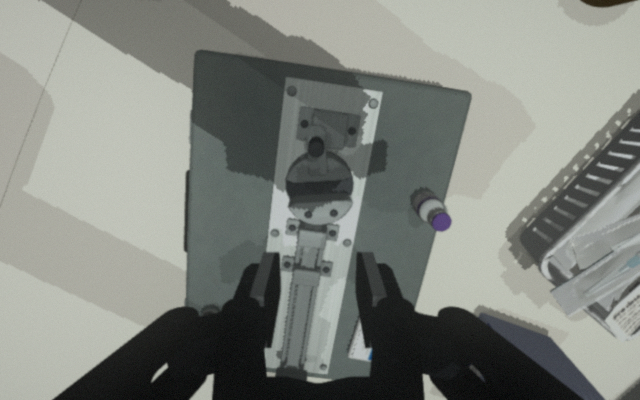

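Wrist view: stud top at about (316,147), disc centre at (320,187), lid's far corners at (197,50) and (470,93). I'll check these against the model.

Run:
```python
from h import *
im=cv2.imread("pics/w1.png")[95:285,255:395]
cv2.imwrite("pics/w1c.png",cv2.resize(im,None,fx=4,fy=3.1578,interpolation=2) if 0 else cv2.resize(im[:150],None,fx=4,fy=4,interpolation=2))
P=env.camera_params("wrist");print(env.state()["ee_pos"],P["T"][:3,3])
def loc(X):
    c,s=np.cos(YAW),np.sin(YAW);d=X[:2]-C;return np.array([c*d[0]+s*d[1],-s*d[0]+c*d[1]])
for n,uv,z in(("stud",(316,146),127),("disc",(320,187),97),("cor -110,150",(197,50),70),("cor 110 150",(470,93),70)):
    X=atz(P,uv,z);print(n,X,loc(X))
```

```text
[544.90082645  79.87573874 214.5571115 ] [498.97234532 146.7614815  358.31351027]
stud [519.60170223 113.44743775 127.        ] [ -8.50451804 102.62920231]
disc [542.43568995  84.59709253  97.        ] [-0.33111151 66.75541187]
cor -110,150 [407.90917737 116.04590065  70.        ] [-108.17562876  153.103372  ]
cor 110 150 [601.8782907  208.63518683  70.        ] [106.75876096 153.07244864]
```

View pics/w1c.png

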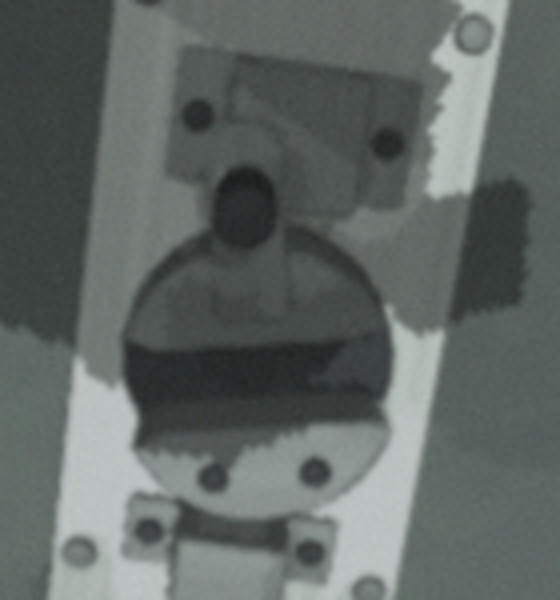

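Foreshortening accounted for, the disc centre agrees with the model at about (319,192). The slot angle gives θ ≈ -1.40. Next I descend so the open fingers straddle the stud.

```bash
sed -i 's/^C=.*/C=np.array([570.9,25.9]);YAW=.4455/' h.py
cat >> h.py <<'E'
def stud(t,r=38): return c2w(-r*np.cos(np.radians(t)),60-r*np.sin(np.radians(t)))
E
python3 - <<'E'
from h import *
print(stud(-80));go([*stud(-80),150],35.5);go([*stud(-80),105],35.5)
E
```

```text
[522.96509771 110.97037379]
dp [38.  -0.8 64.6] dr [-0.07 -0.08 -1.57]
dp [ 37.9  -0.7 109.6] dr [-0.07 -0.08 -1.57]
```

Call:
jog_arm(dp=[[19, 0, 15], [38, -1, 35], [38, -1, 60], [38, -1, 75], [38, -1, 90], [38, -1, 102], [38, -1, 109], [38, -1, 109], [38, -1, 109]], dr=[[0, 0, -1.5], [0, 0, -1.5], [0, 0, -1.5], [0, 0, -1.5], [0, 0, -1.5], [0, 0, -1.5], [0, 0, -1.5], [0, 0, -1.5], [0, 0, -1.5]])

```text
clock: 2.32
ee_pos: [522.2, 112.2, 106.4]
orientation: [0.457, 0.889, -0.0, -0.0]
contact_force: [-0.6, -0.0, -0.3]
grip_width: 34.2
```

Call:
jog_arm(dp=[[0, 0, 0], [0, 0, 0], [0, 0, 0], [0, 0, 0], [0, 0, 0]], dr=[[0, 0, 0], [0, 0, 0], [0, 0, 0], [0, 0, 0], [0, 0, 0]], jaw=0.19, squeeze=20)

```text
clock: 2.73
ee_pos: [523.4, 111.3, 106.7]
orientation: [0.458, 0.889, 0.0, 0.0]
contact_force: [0.1, -0.2, -0.6]
grip_width: 16.3
```

Run:
```python
from h import *
s=env.state();print(s["ee_pos"],s["contact_force"],s["grip_width"])
P=env.camera_params("wrist");im=snap("wrist","w2");cv2.imwrite("pics/w2c.png",cv2.resize(im[100:360,190:450],None,fx=2,fy=2))
for t in range(-75,10,5):
    if t<=-40: go([*stud(t),105],115.5+t)
```

```text
[523.35760656 111.34997615 106.67959433] [ 0.1440084  -0.16239403 -0.6413146 ] 16.258928254245674
dp [-0.3 -3.8  1.5] dr [ 0.03  0.01 -4.98]
dp [-0.7 -7.1  1.5] dr [ 0.03  0.01 -9.98]
dp [ -1.4 -10.3   1.5] dr [ 3.000e-02  1.000e-02 -1.498e+01]
dp [ -2.4 -13.5   1.5] dr [ 3.000e-02  1.000e-02 -1.998e+01]
dp [ -3.7 -16.5   1.5] dr [ 3.000e-02  1.000e-02 -2.498e+01]
dp [ -5.2 -19.5   1.5] dr [ 2.000e-02  1.000e-02 -2.998e+01]
dp [ -7.  -22.3   1.5] dr [ 2.000e-02  1.000e-02 -3.498e+01]
dp [ -9.  -24.9   1.5] dr [ 2.000e-02  2.000e-02 -3.998e+01]
```

View pics/w2c.png

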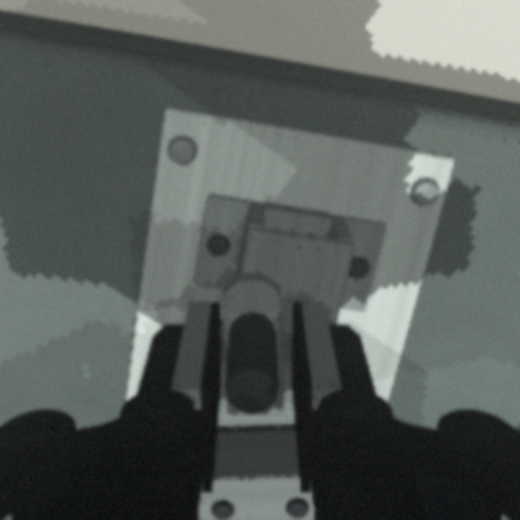

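The stud (crop (250,385)) sits between the fingertips at x 215 and 295, with no contact force. I'll swing it round now.

Call:
jog_arm(dp=[[0, -4, 0], [-1, -7, 1], [-1.5, -10.5, 1], [-2.5, -13.5, 1], [-4, -16.5, 1], [-5, -19.5, 1], [-7, -22.5, 1], [-9, -25, 1], [-9, -25, 1]], dr=[[0, 0, -5], [0, 0, -10], [0, 0, -15], [0, 0, -20], [0, 0, -25], [0, 0, -30], [0, 0, -35], [0, 0, -40], [0, 0, -40]])

```text
clock: 3.53
ee_pos: [508.2, 89.3, 105.5]
orientation: [0.126, 0.992, 0.0, 0.0]
contact_force: [0.8, -0.4, 0.0]
grip_width: 16.4
```

Run:
```python
from h import *
s=env.state();print(s["ee_pos"],s["contact_force"],s["grip_width"])
for t in range(-35,10,5): go([*stud(t),105.5],115.5+t)
```

```text
[508.18984388  89.26621863 105.53960868] [ 0.84925304 -0.38223154  0.04882593] 16.43200212219701
dp [-0.1 -3.   0. ] dr [ 0.02  0.03 -4.92]
dp [-0.6 -6.3  0. ] dr [ 0.02  0.03 -9.92]
dp [-1.3 -9.6  0. ] dr [  0.02   0.04 -14.92]
dp [ -2.3 -12.7   0. ] dr [  0.02   0.04 -19.92]
dp [ -3.5 -15.8   0. ] dr [ 2.000e-02  4.000e-02 -2.492e+01]
dp [ -5.1 -18.7   0. ] dr [ 2.000e-02  4.000e-02 -2.992e+01]
dp [ -6.8 -21.5   0. ] dr [ 1.000e-02  4.000e-02 -3.492e+01]
dp [ -8.9 -24.2   0. ] dr [ 1.000e-02  4.000e-02 -3.992e+01]
dp [-11.1 -26.6   0. ] dr [ 1.000e-02  4.000e-02 -4.492e+01]
```

Call:
jog_arm(dp=[[0, -3, 0], [-0.5, -6.5, 0], [-1.5, -9.5, 0], [-2.5, -12.5, 0], [-3.5, -16, 0], [-5, -18.5, 0], [-7, -21.5, 0], [-9, -24, 0], [-10.5, -26, 0], [-10.5, -26, 0]], dr=[[0, 0, -5], [0, 0, -10], [0, 0, -15], [0, 0, -20], [0, 0, -25], [0, 0, -30], [0, 0, -35], [0, 0, -40], [0, 0, -43], [0, 0, -43]])

```text
clock: 4.37
ee_pos: [511.5, 61.6, 105.3]
orientation: [-0.246, 0.969, 0.0, -0.0]
contact_force: [0.6, -0.3, 0.2]
grip_width: 16.3
```

Run:
```python
from h import *
s=env.state();print(s["ee_pos"],s["contact_force"],s["grip_width"],s["clock"])
im=snap("wrist","w3");snap("top","top3")
cv2.imwrite("pics/w3c.png",cv2.resize(im[100:400,190:510],None,fx=2,fy=2))
```

```text
[511.51552883  61.59694633 105.28025038] [ 0.57064816 -0.3168895   0.18519476] 16.316958525699714 4.3667
```

View pics/w3c.png

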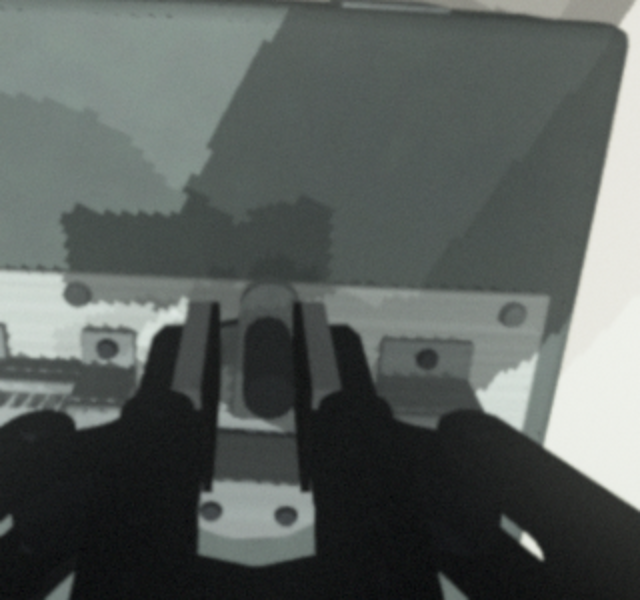

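The slot edges, (215,432)-(297,437), run parallel to the lock plate edge, so the disc is aligned. I'll back off 2 mm, lift, and go behind the bolt plate.

Call:
jog_arm(dp=[[0, 2, 0], [0, 2, 0], [0, 2, -15], [0, 2, -35], [0, 2, -60], [0, 2, -85], [0, 2, -90], [0, 2, -90]], dr=[[0, 0, 0], [0, 0, 0], [0, 0, 0], [0, 0, 0], [0, 0, 0], [0, 0, 0], [0, 0, 0], [0, 0, 0]])

```text
clock: 5.13
ee_pos: [512.4, 63.7, 197.4]
orientation: [-0.246, 0.969, -0.001, 0.002]
contact_force: [0.2, 1.0, 0.3]
grip_width: 16.2
```

Run:
```python
from h import *
s=env.state();print(s["ee_pos"],s["contact_force"])
im=snap("wrist","w4")
go([*c2w(0,-165),195],25.5)
```

```text
[512.35261918  63.66042446 197.40290413] [0.23424266 1.03449096 0.30449966]
dp [ -25.8 -226.4    1. ] dr [4.000e-02 1.100e-01 9.301e+01]
```

Call:
jog_arm(dp=[[-3, -23, 0], [-5, -45, 0], [-8, -68, 0], [-10, -90, 0], [-13, -113, 0], [-15, -136, 0], [-18, -158, 0], [-20, -181, 0], [-23, -204, 0], [-26, -226, 0]], dr=[[0, 0, 6.5], [0, 0, 13], [0, 0, 19.5], [0, 0, 26], [0, 0, 32.5], [0, 0, 39], [0, 0, 45.5], [0, 0, 52], [0, 0, 58.5], [0, 0, 65]], jaw=0)

```text
clock: 6.02
ee_pos: [640.9, -123.4, 192.7]
orientation: [0.316, 0.949, -0.0, -0.002]
contact_force: [0.2, 0.5, 0.1]
grip_width: 0.1
```

Call:
jog_arm(dp=[[0, 0, 0], [0, 0, 0], [0, 0, 0], [0, 0, 0], [0, 0, 0], [0, 0, 0], [0, 0, 0]], dr=[[0, 0, 6.5], [0, 0, 13], [0, 0, 19.5], [0, 0, 26], [0, 0, 28], [0, 0, 28], [0, 0, 28]])

```text
clock: 6.6
ee_pos: [640.5, -122.3, 193.4]
orientation: [0.533, 0.846, -0.0, -0.001]
contact_force: [0.2, -0.2, 0.6]
grip_width: 0.1
```

Run:
```python
from h import *
s=env.state();print(s["ee_pos"],s["contact_force"],s["grip_width"],s["qpos"])
P=env.camera_params("wrist");im=snap("wrist","w5")
a=cv2.imread("pics/w4.png")
cv2.imwrite("pics/w45.png",np.hstack([cv2.resize(a[60:400,100:460],None,fx=1.1,fy=1.1),cv2.resize(im[60:400,140:500],None,fx=1.1,fy=1.1)]))
for l in((-15,-127,115),(15,-127,115),(0,-138,79)):print(l,(np.array(proj(P,[*c2w(*l[:2]),l[2]]))-[140,60])*1.1+[396,0])
go([*c2w(0,-160),98],25.5)
```

```text
[ 640.53700289 -122.34111851  193.388559  ] [ 0.21021833 -0.16292737  0.6239735 ] 0.10878942045822833 [-2.85970941e-01  5.54585049e-01  2.62545649e-01  1.28183399e+00
  5.10962274e-05  8.38296985e-01]
(-15, -127, 115) [569.6529867  106.00040652]
(15, -127, 115) [621.5963301  106.10734519]
(0, -138, 79) [595.15270794 111.68442085]
dp [ 3.7  1.1 95.8] dr [-0.1  -0.09  0.09]
```

View pics/w45.png

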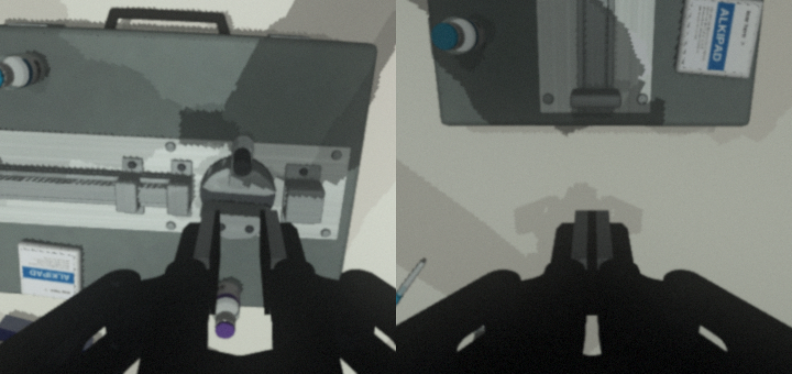

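The plate's back edge is at (570–621, 106), exactly as predicted, and the left view shows the slot in line with the bolt. Descending.

Call:
jog_arm(dp=[[4, 1, 25], [4, 1, 55], [4, 1, 80], [4, 1, 95], [4, 1, 98], [4, 1, 98], [4, 1, 98]], dr=[[0, 0, 0], [0, 0, 0], [0, 0, 0], [0, 0, 0], [0, 0, 0], [0, 0, 0], [0, 0, 0]])

```text
clock: 7.23
ee_pos: [641.0, -118.7, 98.0]
orientation: [0.533, 0.846, 0.0, 0.0]
contact_force: [-0.0, 0.4, 0.3]
grip_width: 0.1
```

Run:
```python
from h import *
s=env.state();print(s["ee_pos"],s["contact_force"])
go([*c2w(0,-138),96],25.5);go([*c2w(0,-44),96],25.5)
```

```text
[ 641.02323302 -118.69475813   98.00477603] [-0.02892238  0.37383969  0.28380881]
dp [22.7 -1.   2. ] dr [0.04 0.03 0.05]
dp [116.7  -0.9   1.9] dr [0.04 0.03 0.05]
```

Call:
jog_arm(dp=[[8, -1, 2], [15, -1, 2], [20, -1, 2], [25, -1, 2], [29, -1, 2], [33, -1, 2], [37, -1, 2], [41, -1, 2], [45, -1, 2], [49, -1, 2]], dr=[[0, 0, 0], [0, 0, 0], [0, 0, 0], [0, 0, 0], [0, 0, 0], [0, 0, 0], [0, 0, 0], [0, 0, 0], [0, 0, 0], [0, 0, 0]])

```text
clock: 8.07
ee_pos: [618.6, -74.6, 95.4]
orientation: [0.533, 0.846, 0.0, 0.0]
contact_force: [0.7, -2.5, 1.7]
grip_width: 0.1
```

Only about 2.5 N with the nose already past the disc's mouth, so I keep pushing.

Call:
jog_arm(dp=[[5, 0, 0], [10, 0, 0], [15, 0, 0], [20, 0, 0], [26, 0, 0], [32, 0, 0], [38, 0, 0], [44, 0, 0], [50, 0, 0], [54, 0, 0]], dr=[[0, 0, 0], [0, 0, 0], [0, 0, 0], [0, 0, 0], [0, 0, 0], [0, 0, 0], [0, 0, 0], [0, 0, 0], [0, 0, 0], [0, 0, 0]])

```text
clock: 8.9
ee_pos: [594.8, -25.2, 95.2]
orientation: [0.533, 0.846, 0.0, -0.0]
contact_force: [0.1, -1.8, 1.5]
grip_width: -0.4
```

Run:
```python
from h import *
s=env.state();print(s["ee_pos"],s["contact_force"])
go([*c2w(0,-44),96],25.5)
```

```text
[594.75281315 -25.21921475  95.21039646] [ 0.12849336 -1.84697522  1.52276504]
dp [12.4  0.5 -0.8] dr [-0.02 -0.03  0.06]
```

Now the last 12 mm, in small steps until the force rises at the stop.

Call:
jog_arm(dp=[[3, 0, 0], [6, 0, 0], [8, 0, 0], [10, 0, 0], [11, 0, 0], [12, 0, 0], [13, 0, 0], [13, 0, 0], [13, 0, 0]], dr=[[0, 0, 0], [0, 0, 0], [0, 0, 0], [0, 0, 0], [0, 0, 0], [0, 0, 0], [0, 0, 0], [0, 0, 0], [0, 0, 0]])

```text
clock: 9.65
ee_pos: [589.8, -14.6, 95.3]
orientation: [0.533, 0.846, -0.0, 0.0]
contact_force: [0.5, -3.0, 0.5]
grip_width: 0.2
```

Call:
jog_arm(dp=[[1, 0, 0], [2, 0, 0], [3, 0, 0], [3, 0, 0], [3, 0, 0], [3, 0, 0]], dr=[[0, 0, 0], [0, 0, 0], [0, 0, 0], [0, 0, 0], [0, 0, 0], [0, 0, 0]])

```text
clock: 10.15
ee_pos: [589.8, -14.5, 95.5]
orientation: [0.534, 0.845, -0.002, 0.002]
contact_force: [4.1, -8.9, -1.3]
grip_width: -0.1
```

Run:
```python
from h import *
s=env.state();print(s["ee_pos"],s["contact_force"])
go([*c2w(0,-44),96],25.5)
```

```text
[589.77902256 -14.53627226  95.48384117] [ 4.06756069 -8.92012352 -1.32432696]
dp [ 0.6  0.4 -0.5] dr [-0.03  0.34 -0.07]
```

Call:
jog_arm(dp=[[2, 0, 0], [4, 0, 0], [4, 0, 0], [4, 0, 0], [4, 0, 0]], dr=[[0, 0, 0], [0, 0, 0], [0, 0, 0], [0, 0, 0], [0, 0, 0]])

```text
clock: 10.57
ee_pos: [589.8, -14.5, 95.7]
orientation: [0.535, 0.845, -0.004, 0.006]
contact_force: [6.6, -19.1, -6.4]
grip_width: -0.0
```

Call:
jog_arm(dp=[[-5, 0, 0], [-12, 0, 0], [-18, 0, 0], [-18, 0, -10], [-18, 0, -40], [-18, 0, -75], [-50, 0, -90], [-80, 0, -90], [-80, 0, -90]], dr=[[0, 0, 0], [0, 0, 0], [0, 0, 0], [0, 0, 0], [0, 0, 0], [0, 0, 0], [0, 0, 0], [0, 0, 0], [0, 0, 0]])

```text
clock: 11.32
ee_pos: [624.2, -84.1, 187.7]
orientation: [0.535, 0.845, 0.0, 0.003]
contact_force: [0.1, -0.1, -0.5]
grip_width: -0.2
```

Run:
```python
from h import *
s=env.state();print(s["ee_pos"],s["contact_force"])
P=env.camera_params("wrist");im=snap("wrist","w6");t=snap("side","side6")
cv2.imwrite("pics/end.png",np.hstack([cv2.resize(im[0:300,150:490],(400,353)),cv2.resize(t[160:260,255:368],(400,353))]))
for l in((-15,-33,115),(15,-33,115),(0,-25,95.5)):print(l,(np.array(proj(P,[*c2w(*l[:2]),l[2]]))-[150,0])*400/340)
```

```text
[624.19319079 -84.12060691 187.7457278 ] [ 0.05904777 -0.05401843 -0.47937125]
(-15, -33, 115) [166.50770518  80.09522691]
(15, -33, 115) [227.77343735  79.92596242]
(0, -25, 95.5) [196.98906193  65.41367586]
```

View pics/end.png

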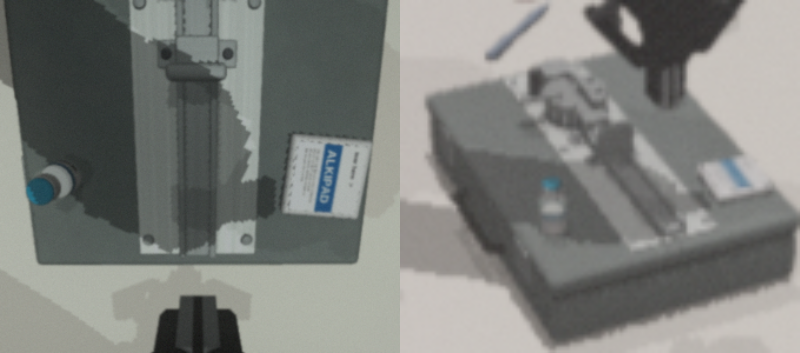

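The plate's back edge, (166–228, 80), is exactly where home predicts, tight against the rear bridge. The vial and swabs are in place and the tool is clear of everything. Handing in.

```bash
python3 -c "
from workcell import env
print(env.job_done())"
```

```text
the job is handed in; nothing more can be done
None
```

The case is bolted shut, and I handed the job in at about 11.4 s of the 48 s allowed.

- **Disc:** I put the slightly open fingertips either side of the stud and pushed it from about -1.4 rad round to 0. The wrist view showed the slot in line with the bolt.
- **Bolt:** I pushed the plate with the shut fingertips. It slid with about 2–3 N through the disc and stopped within 1 mm of the expected home position. It stayed there when I pushed on to about 20 N.
- **Last checks:** The final wrist picture has the push plate tight against the rear bridge, exactly where home predicts. Vial B and the swabs had not moved, and the tool was clear of everything with no contact force. Vial A was last seen in place just before the bolt push. I didn't look at the things on the worktop again, but the arm never went down near them.
- **Disagreements:** The early position estimates from the three cameras differed by 3–4 mm. I averaged them, and the later close views matched. The bolt's nose in the keeper was not seen directly; I judged it from the plate position and the hard stop.

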